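# Set the work slide of the buffing lathe and bolt its guard

## Task

Get the buffing lathe ready: turn the handwheel until the yellow pointer on the work slide stands level with the red rider on the scale. Then swing the clear spring guard shut across the slide, push its orange bolt fully down into the socket so that the guard stays shut by itself, and let go. Leave everything lying on the bench where it is.

Things in the scene. Friction and masses are not known exactly. Their poses are not given: they have to be found in the camera images.
- machine: Buffing lathe with work slide, one heavy fixed unit; place and yaw (within 17 degrees of straight) vary. Origin on the bench under the slide; x level along the slide, away from the robot, y left, z up. In this frame (mm): slide bed x -114 to 105, y -43 to 43, top z 115; base plate x -100 to 285, y -125 to 125, top z 14; buff 102 across at (190, 0, 170); motor x 126 to 254, y -320 to -105, top z 236.
- wheel_axis (a point): Point on the handwheel's axis, 45 mm out (towards the robot) from its front face, in the plane in which the middle of the crank handle goes round; 100 mm above the bench. Its x axis lies along the screw, as the machine's x. The aluminium wheel is 110 mm across, 11 thick, with a hub nut standing 12 mm out of its face.
- handle_grip (a point): Middle of the crank handle: a black round bar 21 mm thick, 62 long, parallel to the screw, sticking out of the wheel's face towards the robot (10 to 72 mm from the face), 43 mm off the axis. It revolves freely on its pin, so the gripper that holds it need not turn; this point's y and z axes revolve with it. Cranking takes about 4 N at the handle; the wheel stays where it is left.
- handwheel (a joint): Angle turned by the handwheel, rad, counted over many turns (start 0 to 6, limits -0.5 and 36). 0: handle straight up; it grows clockwise seen from the robot (up, right, down, left). One turn clockwise moves the slide 8 mm away from the robot.
- pointer (a point): Tip of the yellow pointer on the left of the slide's carriage (100 x 100 mm, its clamps up to 159 mm above the bench), over the scale strip (26 mm wide, marks every 5 mm), 120 mm up. It moves along the machine's x with the slide and starts 12 to 32 mm nearer to the handwheel than the rider. The screw has no play.
- rider_line (a point): Index line (white, on a red clip 12 mm wide) of the rider fixed on the outer edge of the scale, just left of the pointer's path. Its x axis is parallel to the machine's x. The pointer is level with it when both have the same place along x. It is fixed and is not to be moved.
- guard_hinge (a point): Point on the guard's upright hinge axis, on the left post (15 mm thick, up to 282 mm). The guard is a clear panel in an aluminium frame, 200 mm long, 10 thick (21 at its free end), from 166 to 268 mm above the bench; at angle 0 it points along the machine's -y (to the keeper), at pi/2 along the machine's -x (to the robot).
- guard (a joint): Opening angle of the guard, rad: 0 shut (at its stop); it stands open at 2.0 to 2.3 at the start. Shutting turns it anticlockwise seen from above. A torsion spring pushes it open, harder the more it is shut: near 0.9 N m at 0, 5 N at the bolt; let go unbolted, it swings open again.
- bolt_knob (a point): Middle of the bolt's orange knob: upright, round, 25 mm thick, 40 high, centre 326 mm above the bench when up (301 when down), on the free end of the guard, 190 mm from the hinge axis; to be taken from above. It turns freely on the bolt, so the gripper need not turn with the guard. The steel bolt, 10 mm thick, goes down through the end of the guard; lower end 172 mm above the bench when up.
- bolt (a joint): How far the bolt is pushed down, m: 0 up, 0.025 fully down. It is stiff (4 N) and stays where it is left.
- keeper (a point): Centre of the mouth of the bolt's square socket on top of the keeper post (44 x 34 mm), at the right end of the shut guard, 166 mm above the bench. The bolt stands over it when the guard is at 0, with 4 mm to spare before and behind: bolted and let go, the guard springs back about 0.02 rad against the socket's front wall.
- brush: Flat brush, 190 mm long, 42 wide, 20 high, wooden handle. Bystander. Origin under its middle.
- red_bar: Bar of rust-red polishing compound, 110 x 45 x 35 mm. Bystander. Origin under its middle.
- green_bar: Bar of dark green polishing compound, 110 x 45 x 35 mm. Bystander. Origin under its middle.
- spare_buff: Spare cloth buff lying flat, 110 mm across, 26 high. Bystander. Origin under its middle.
- paste_jar: Jar with a blue cap, 72 mm across, 85 high. Bystander. Origin under its middle.
- ring_clamp: Wooden ring clamp, 140 x 26 x 22 mm. Bystander. Origin under its middle.
- spanner: Steel spanner, 170 mm long, 8 high. Bystander. Origin under its middle.

How it is judged:
By the outcome, as a careful person would: the job done as asked, in the order asked, and still so for the second after the job is handed in, with the robot touching nothing.
It also fails if it takes over 72 s, if anything falls off the work surface, if the arm or the gripper's body presses on something with over 40 N, if the wrist force passes 120 N, or if a joint passes its speed limit or range.

## Robot

A 6-joint arm with a two-finger parallel gripper is mounted at the origin on the work surface. World frame = base frame: x ahead of the robot, y to its left, z up, the work surface at z = 0. Lengths are in m, angles in rad, forces in N, time in s.
With the tool pointing down it reaches from about 0.325 to 0.75 m from the base axis. Payload 7.6 kg.
Tool frame: the origin (TCP) lies midway between the tips of the shut fingers; the grasp point (between the pads) lies 19 mm behind it; z points along the fingers, x is the direction in which the jaws open and shut, and the axes are right-handed (so a half turn about z gives the same grasp; the last joint's range is limited). The gripper opens to 85 mm and grips with 20 to 120 N. Pads are 22 mm wide; open, the fingers measure 114 mm over their backs; the gripper's body (76 mm by 85 mm) begins 54 mm behind the grasp point. The pads swing forward as they close: fully open they stand 13 mm farther back than shut.
Start: joints at [1.237, 0.052, 1.401, -0, 1.689, -0.07], TCP at [0.137, 0.507, 0.231] pointing down, gripper open.
Joint ranges: [-2.9, 2.9], [-0.91, 2.17], [0.12, 2.37], [-1.06, 4.2], [0.26, 2.73], [-2.93, 2.93]. Speed limits (rad/s): [2.57, 2.57, 3.01, 3.14, 3.14, 3.14].

## Interface

Orientations are given as a unit quaternion [x, y, z, w].
In Python, from bench import env gives the robot as it stands. Calls block until the motion is done:
- env.movep(position, orientation): joint-space move of the TCP to a pose.
- env.move_straight(position, speed=0.15, orientation=None): straight line of the TCP; orientation=None keeps the orientation; speed is the mean speed in m/s.
- env.move_j(angles): joint-space move.
- env.command_gripper(opening, grip_force=None): opening from 0.0 (shut) to 1.0 (fully open); grip_force is the grip in N (None keeps the last); returns when the fingers have stopped.
- env.hold(seconds).
- env.solve_ik(position, orientation): joint angles nearest the present ones, or None.
- env.get_image(name): name is "scene" or "top" or "wrist"; returns a dict with "image" (480x640x3 uint8, red, green, blue), "fx", "fy", "cx", "cy" (pixels), "R" (3x3) and "t" (3): a world point X has camera coordinates R X + t. Camera axes: x right, y down, z forward; pixel columns grow to the right and rows downward; lengths in m; the calibration is good to about 2 mm. A picture is of the moment at which its call begins. There is no depth.
A pose or a line that the arm cannot do raises env.PlanningError and nothing moves.
- env.hand_in(): hands the job in, once; it reports no verdict.
Readings, each from a call of its own:
- env.current_time_s(): time.
- env.current_joint_positions(): joint angles.
- env.current_dq(): joint speeds.
- env.current_tau(): joint torques, N m.
- env.current_position(): TCP position.
- env.current_tcp_rot(): TCP orientation.
- env.current_wrist_force(): force on the tool from outside, world axes, zero at the start.
- env.current_torque(): the same for the moment, N m.
- env.current_grip_width(): opening from 0.0 (shut) to 1.0 (fully open).
Only numpy, scipy, OpenCV 4.12 (cv2) and the standard library are available. Lean on these libraries where they do the work, as an engineer would, in place of code of your own. Each camera call takes 0.05 s, during which the arm holds its last target.

## Working session

There is one attempt and no reset: what is moved stays moved. The work goes in short steps, each a Python script; the robot and the scene stay as the last script left them, time stands still between calls to the robot, and variables do not carry over. Pictures are saved under pics/ and viewed, and the job is handed in when it is done.

```bash
ls; mkdir -p pics; python3 - <<'E'
from bench import env
import cv2,numpy as np
for n in ["scene","top","wrist"]:
    d=env.get_image(n); cv2.imwrite(f"pics/{n}0.png",d["image"][:,:,::-1])
    print(n,d["fx"],d["cx"],d["cy"],np.round(d["R"],3).tolist(),np.round(d["t"],3), np.round(-d["R"].T@d["t"],3))
print(env.current_time_s())
E
```

```text
pics
scene 483.6972368131687 312.9642394229454 244.74119553504968 [[0.188, 0.982, 0.011], [0.853, -0.158, -0.498], [-0.487, 0.103, -0.867]] [-0.14  -0.368  1.326] [ 0.986 -0.057  0.968]
top 581.7313444476688 311.2651135728028 244.0304679176354 [[0.008, -1.0, -0.007], [-0.997, -0.008, -0.076], [0.076, 0.008, -0.997]] [0.05  0.559 1.463] [0.447 0.043 1.501]
wrist 354.1897669292955 319.69143898987045 239.65648706167318 [[0.26, 0.966, -0.001], [0.924, -0.249, 0.291], [0.28, -0.077, -0.957]] [-0.525 -0.038  0.378] [0.066 0.526 0.372]
0.15
```

View pics/scene0.png

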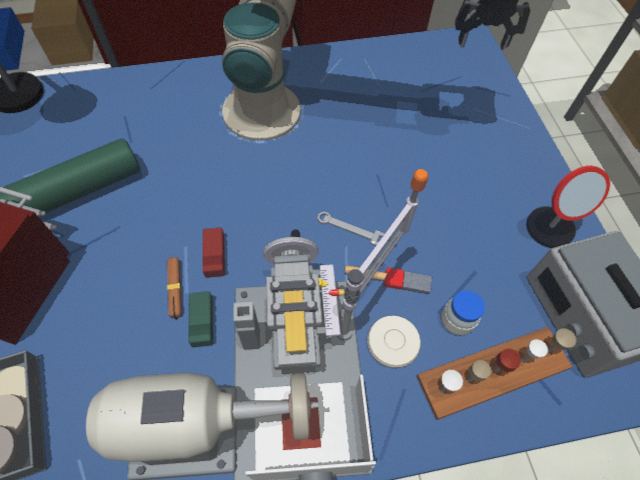

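View pics/top0.png

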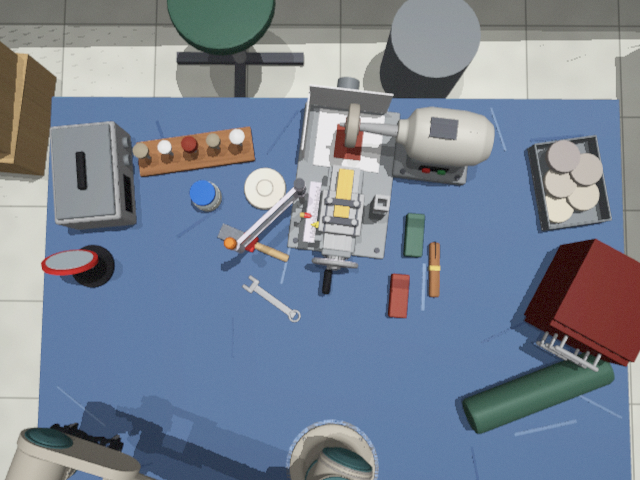

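View pics/wrist0.png

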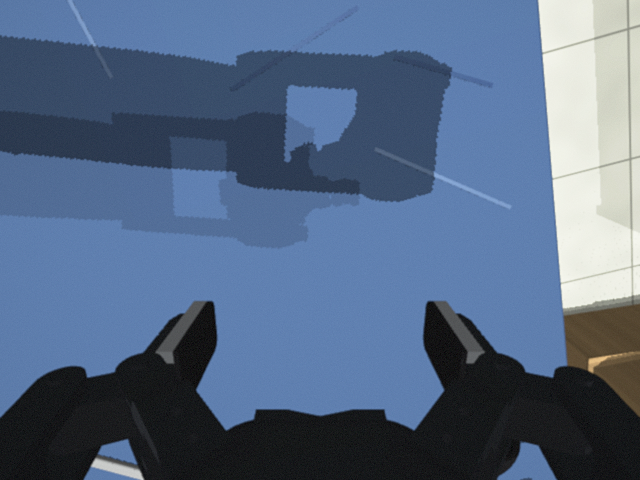

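The scene and top views show the wheel near top (335,263), the handle (black) at (327,280), the orange knob at (230,243), the hinge post at (300,186) and the keeper at (380,204). I'll zoom in next.

```bash
python3 - <<'E'
import cv2
a=cv2.imread("pics/top0.png")[170:300,210:400]; cv2.imwrite("pics/topz.png",cv2.resize(a,None,fx=4.2,fy=4.2,interpolation=cv2.INTER_CUBIC))
a=cv2.imread("pics/scene0.png")[160:360,220:440]; cv2.imwrite("pics/scenez.png",cv2.resize(a,None,fx=3,fy=3,interpolation=cv2.INTER_CUBIC))
E
```

```text
(no output)
```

View pics/topz.png

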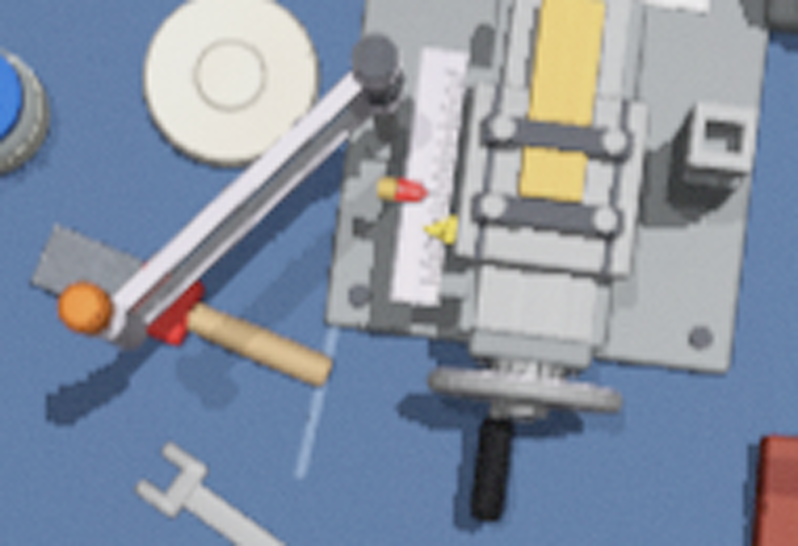

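View pics/scenez.png

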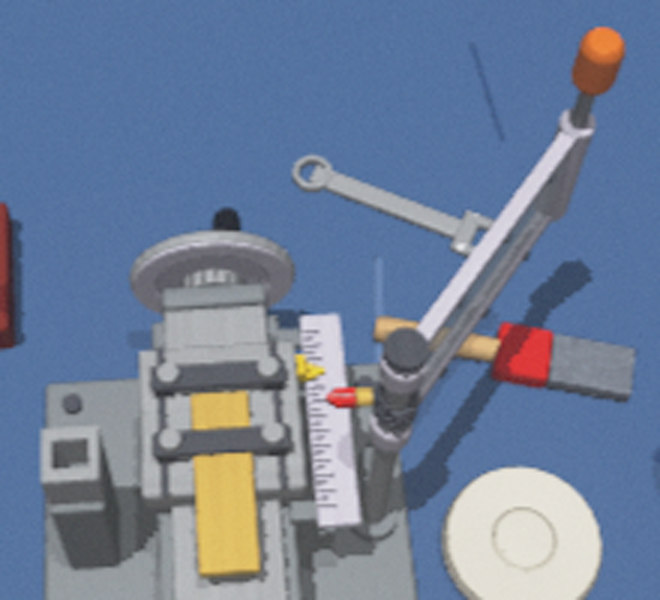

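```bash
cat > h.py <<'E'
from bench import env
import cv2,numpy as np
from scipy.spatial.transform import Rotation as Ro
def ray(d,u,v):
    c=-d["R"].T@d["t"]; k=d["R"].T@np.array([(u-d["cx"])/d["fx"],(v-d["cy"])/d["fy"],1]); return c,k/np.linalg.norm(k)
def onz(d,u,v,z):
    c,k=ray(d,u,v); return c+k*(z-c[2])/k[2]
def two(d1,p1,d2,p2):
    A=[];b=[]
    for d,p in((d1,p1),(d2,p2)):
        c,k=ray(d,*p); P=np.eye(3)-np.outer(k,k); A.append(P); b.append(P@c)
    x=np.linalg.lstsq(np.vstack(A),np.hstack(b),rcond=None)[0]
    return x,[np.linalg.norm(P@x-q) for P,q in zip(A,b)]
def proj(d,X):
    q=d["R"]@np.asarray(X)+d["t"]; return np.array([d["fx"]*q[0]/q[2]+d["cx"],d["fy"]*q[1]/q[2]+d["cy"]])
def save(d,name,box=None,f=1):
    a=d["image"][:,:,::-1]
    if box: a=a[box[1]:box[3],box[0]:box[2]]
    cv2.imwrite("pics/"+name,cv2.resize(a,None,fx=f,fy=f,interpolation=cv2.INTER_CUBIC))
def blob(d,lo,hi,box=None):
    h=cv2.cvtColor(d["image"],cv2.COLOR_RGB2HSV); m=cv2.inRange(h,np.array(lo),np.array(hi))
    if box: 
        z=np.zeros_like(m); z[box[1]:box[3],box[0]:box[2]]=1; m=m*z
    n,l,s,c=cv2.connectedComponentsWithStats(m)
    return [(s[i].tolist(),c[i].round(2).tolist()) for i in 1+np.argsort(-s[1:,4]) if s[i,4]>5]
E
python3 - <<'E'
from h import *
T=env.get_image("top");S=env.get_image("scene")
tz=lambda u,v:((u+.5)/4.2-.5+210,(v+.5)/4.2-.5+170)
sz=lambda u,v:((u+.5)/3-.5+220,(v+.5)/3-.5+160)
r=lambda *a:print(*[np.round(x,4) if not isinstance(x,str) else x for x in a])
r("hinge top",onz(T,*tz(378,55),.282),onz(S,*sz(407,345),.282),*two(T,tz(378,55),S,sz(407,345)))
r("keeper",onz(T,*tz(722,136),.166),onz(S,*sz(71,455),.166),*two(T,tz(722,136),S,sz(71,455)))
print(blob(T,(8,180,120),(20,255,255),(215,225,250,260)),blob(S,(8,150,100),(20,255,255),(400,160,440,200)))
r("knob",*two(T,tz(83,307),S,sz(600,60)))
a=onz(T,*tz(430,382),.1);b=onz(T,*tz(621,400),.1);r("wheel",a,b,np.linalg.norm(a-b),(a+b)/2)
for z in(.057,.1,.143): r("handle",onz(T,*tz(495,420),z),onz(T,*tz(487,518),z))
r("rider",two(T,tz(424,192),S,sz(333,396))[0],onz(T,*tz(424,192),.12),onz(S,*sz(333,396),.12))
r("pointer",onz(T,*tz(428,230),.12),onz(S,*sz(323,372),.12))
E
```

```text
hinge top [0.6693 0.0782 0.282 ] [0.6662 0.08   0.282 ] [0.6685 0.0785 0.2872] [0.0005 0.0005]
keeper [ 0.6467 -0.1084  0.166 ] [ 0.6462 -0.1085  0.166 ] [ 0.6466 -0.1084  0.1668] [0.0001 0.0001]
[([229, 240, 7, 9, 28], [232.68, 244.79])] [([412, 169, 16, 22, 196], [419.3, 178.02])]
knob [0.5367 0.217  0.3285] [0.0008 0.0008]
wheel [0.5129 0.0517 0.1   ] [ 0.5035 -0.0579  0.1   ] 0.11 [ 0.5082 -0.0031  0.1   ]
handle [0.4928 0.0134 0.057 ] [0.4351 0.0178 0.057 ]
handle [0.4915 0.0143 0.1   ] [0.4354 0.0185 0.1   ]
handle [0.4901 0.0152 0.143 ] [0.4358 0.0192 0.143 ]
rider [0.6196 0.0563 0.1254] [0.6202 0.0559 0.12  ] [0.6174 0.0576 0.12  ]
pointer [0.5985 0.0535 0.12  ] [0.5997 0.0547 0.12  ]
```

```bash
python3 - <<'E'
from h import *
R=Ro.from_quat(env.current_tcp_rot()); print(R.as_matrix().round(3), env.current_tcp_rot())
d=env.get_image("wrist"); c=-d["R"].T@d["t"]
print("cam in tool",R.inv().apply(c-env.current_position()).round(4),"axes",(d["R"]@R.as_matrix()).round(3).tolist())
T=env.get_image("top")
# scale edges
m=cv2.inRange(cv2.cvtColor(T["image"],cv2.COLOR_RGB2HSV),(100,0,195),(179,25,255))
th=np.radians(-5.3); ex=np.array([np.cos(th),np.sin(th),0]); ey=np.array([-ex[1],ex[0],0])
for yaw in(th-np.pi/2,th+np.pi/2):
    q=(Ro.from_euler('z',yaw)*Ro.from_euler('x',np.pi)).as_quat()
    for p in ([.447,.017,.16],[.447,-.04,.04],[.447,.04,.06],[.55,.06,.30]):
        print(np.degrees(yaw),p,env.solve_ik(p,q))
E
```

```text
[[ 0.261  0.965 -0.   ]
 [ 0.965 -0.261 -0.001]
 [-0.001 -0.    -1.   ]] [ 7.93960424e-01  6.07969351e-01 -2.86861970e-04  1.74420542e-04]
cam in tool [ 0.0002 -0.0736 -0.1417] axes [[1.0, -0.0, 0.0], [0.0, 0.957, -0.291], [0.0, 0.291, 0.957]]
-95.3 [0.447, 0.017, 0.16] [-0.04457154 -0.13728288  1.72702199  0.          1.55185355  1.61872723]
-95.3 [0.447, -0.04, 0.04] [-1.71562459e-01 -9.26966768e-04  1.85109711e+00 -4.44089210e-16
  1.29142251e+00  1.49173632e+00]
-95.3 [0.447, 0.04, 0.06] [ 0.00693303 -0.02984042  1.83549132  0.          1.33594176  1.67023181]
-95.3 [0.55, 0.06, 0.3] [0.04191645 0.12810303 1.18456967 0.         1.82891995 1.70521523]
84.7 [0.447, 0.017, 0.16] [-4.45715427e-02 -1.37282877e-01  1.72702199e+00 -4.44089210e-16
  1.55185355e+00 -1.52286542e+00]
84.7 [0.447, -0.04, 0.04] [-1.71562459e-01 -9.26966768e-04  1.85109711e+00  0.00000000e+00
  1.29142251e+00 -1.64985634e+00]
84.7 [0.447, 0.04, 0.06] [ 6.93302795e-03 -2.98404232e-02  1.83549132e+00 -4.44089210e-16
  1.33594176e+00 -1.47136085e+00]
84.7 [0.55, 0.06, 0.3] [ 4.19164517e-02  1.28103034e-01  1.18456967e+00 -4.44089210e-16
  1.82891995e+00 -1.43637742e+00]
```

```bash
cat >> h.py <<'E'
TH=np.radians(-5.3)
def Q(yaw=None): return (Ro.from_euler('z',TH+np.pi/2 if yaw is None else yaw)*Ro.from_euler('x',np.pi)).as_quat()
E
python3 - <<'E'
from h import *
env.movep([.34,.2,.36],Q()); env.movep([.48,.035,.32],Q())
print(env.current_time_s(),env.current_position())
d=env.get_image("wrist"); save(d,"w1.png")
E
```

```text
2.6833 [0.47977938 0.03608384 0.32030213]
```

View pics/w1.png

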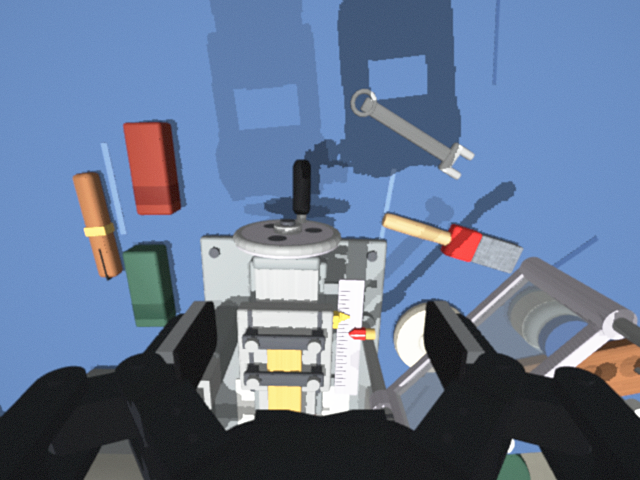

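```bash
python3 - <<'E'
from h import *
d=env.get_image("wrist"); save(d,"w1z.png",(220,145,400,400),2.3)
save(d,"w1r.png",(310,260,400,400),4.2)
E
```

```text
(no output)
```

View pics/w1z.png

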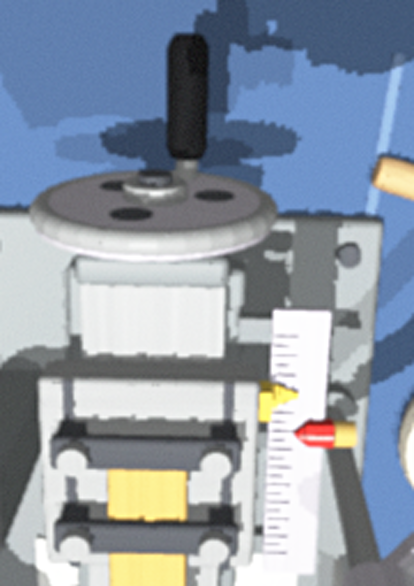

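View pics/w1r.png

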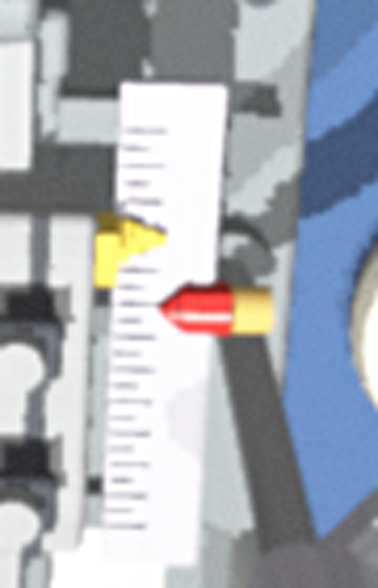

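```bash
python3 - <<'E'
from h import *
d=env.get_image("wrist");T=env.get_image("top");S=env.get_image("scene")
tz=lambda u,v:((u+.5)/4.2-.5+210,(v+.5)/4.2-.5+170)
wz=lambda u,v:((u+.5)/2.3-.5+220,(v+.5)/2.3-.5+145)
wr=lambda u,v:((u+.5)/4.2-.5+310,(v+.5)/4.2-.5+260)
r=lambda n,a:print(n,np.round(a[0],4),np.round(a[1],4))
r("tip",two(T,tz(487,518),d,wz(188,35)))
r("base",two(T,tz(495,420),d,wz(187,157)))
r("wheelL",two(T,tz(621,400),d,wz(31,208)))
r("wheelR",two(T,tz(430,382),d,wz(276,208)))
print("wheel z.1",onz(d,*wz(31,208),.1).round(4),onz(d,*wz(276,208),.1).round(4))
for z in (.06,.14): 
  for x in (.435,.49): print(z,x,proj(S,[x,.017,z]).round(1), proj(d,[x,.017,z]).round(1))
p=onz(d,*wr(166,240),.12);q=onz(d,*wr(160,306),.12);print("ptr,rider",p.round(4),q.round(4))
print("scale edge",[onz(d,*wr(*a),.115).round(4) for a in((120,84),(104,560),(228,86),(196,565))])
r("rid",two(T,tz(424,192),d,wr(160,306)));r("ptr",two(T,tz(428,230),d,wr(166,240)))
r("hinge",two(T,tz(378,55),S,((407.5)/3-.5+220,(345.5)/3-.5+160)))
E
```

```text
tip [0.4354 0.0184 0.0396] [0.001 0.001]
base [0.4926 0.0139 0.0677] [0.0003 0.0003]
wheelL [ 0.5034 -0.058   0.0993] [0.0002 0.0002]
wheelR [0.5126 0.0534 0.1028] [0.0017 0.0017]
wheel z.1 [ 0.5031 -0.058   0.1   ] [0.5133 0.0551 0.1   ]
0.06 0.435 [294.4 231.4] [298.4 160.7]
0.06 0.49 [298.7 252.9] [303.5 209.1]
0.14 0.435 [293.5 211.1] [293.3 167.8]
0.14 0.49 [298.1 233.6] [299.8 226.9]
ptr,rider [0.6001 0.0579 0.12  ] [0.6193 0.055  0.12  ]
scale edge [array([0.5578, 0.0494, 0.115 ]), array([0.702 , 0.0341, 0.115 ]), array([0.5608, 0.0766, 0.115 ]), array([0.7061, 0.0598, 0.115 ])]
rid [0.6204 0.0555 0.1181] [0.0004 0.0004]
ptr [0.5978 0.0556 0.1243] [0.0021 0.0021]
hinge [0.6685 0.0785 0.2872] [0.0005 0.0005]
```

```bash
cat >> h.py <<'E'
TH=np.radians(-5.8); ex=np.array([np.cos(TH),np.sin(TH),0]); ey=np.array([-ex[1],ex[0],0]); ez=np.array([0,0,1.])
C=np.array([.4448,.0044,.1])
def P(phi,c=None,back=.019): # TCP for handle angle phi
    return (C if c is None else c)-.043*np.sin(phi)*ey+.043*np.cos(phi)*ez-back*ez
def crank(a,b,c=None,speed=.12,n=None,lim=40):
    n=n or max(1,int(np.ceil(abs(b-a)/.33))); log=[]
    for f in np.linspace(a,b,n+1)[1:]:
        env.move_straight(P(f,c),speed=speed); F=env.current_wrist_force(); log.append((round(f,2),*np.round([F@ex,F@ey,F@ez],1)))
        if np.linalg.norm(F)>lim: print("STOP");break
    for l in log: print(*l)
    return f
E
python3 - <<'E'
from h import *
f0=3.46
env.movep(P(f0)+[0,0,.13],Q()); env.move_straight(P(f0),speed=.12)
print(env.current_time_s(),env.current_position(),env.current_wrist_force().round(1))
save(env.get_image("wrist"),"w2.png")
save(env.get_image("scene"),"s2.png",(220,160,440,360),3)
E
```

```text
4.8333 [0.44675789 0.01775211 0.04095719] [-0.   0.2 -0.2]
```

View pics/w2.png

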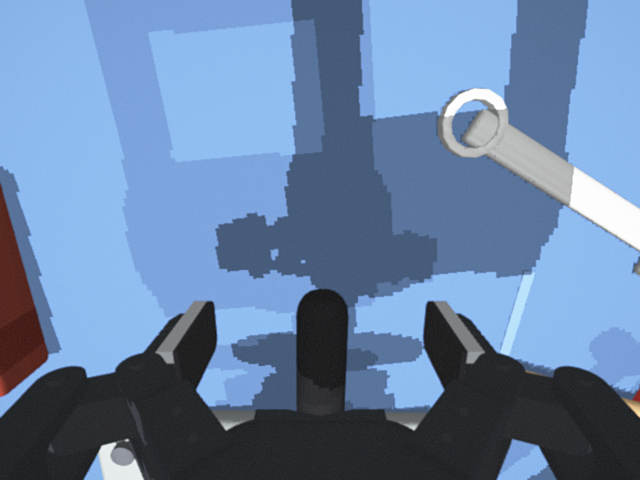

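View pics/s2.png

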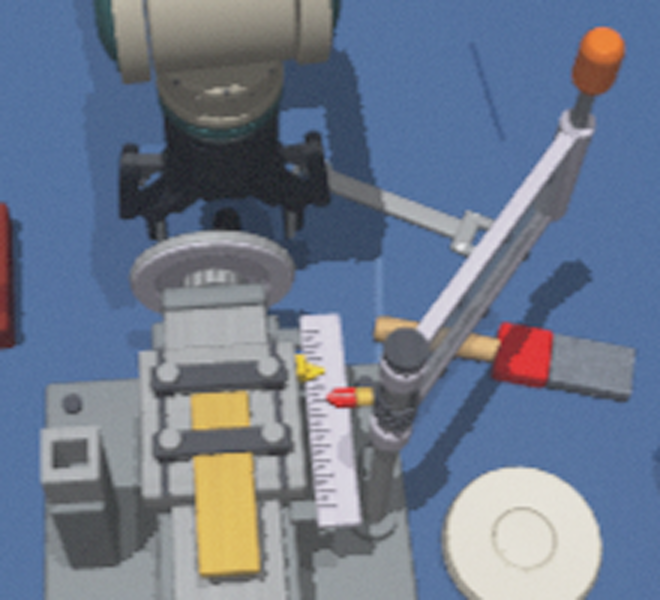

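The handle, at (322,340), is centred between the pads. I'll close and crank a short arc.

```bash
python3 - <<'E'
from h import *
env.command_gripper(0.0,40); print(env.current_grip_width(),env.current_wrist_force().round(1),env.current_time_s())
p=env.current_position()-C; print(p@ey,p[2]+.019, np.arctan2(-(p@ey),p[2]+.019)%(2*np.pi))
crank(3.46,3.46+1.6)
print(env.current_time_s())
E
```

```text
0.23395554989803555 [-0.  -0.2 -0. ] 5.5417
0.013471743918745005 -0.04084775337632446 3.460163263499989
3.78 2.1 5.0 -2.6
4.1 4.0 8.2 -2.8
4.42 1.4 10.3 -1.0
4.74 0.8 11.1 2.0
5.06 -1.4 8.9 5.2
6.875
```

```bash
python3 - <<'E'
from h import *
crank(5.06,18.7,speed=.14)
print(env.current_time_s(),env.current_position(),P(18.7))
save(env.get_image("top"),"t3.png",(210,170,400,300),4.2)
E
```

```text
5.38 -3.0 6.7 8.4
5.71 -5.7 3.9 9.8
6.03 -6.4 0.5 10.5
6.36 -6.2 -2.6 6.6
6.68 -3.7 -4.5 1.5
7.01 -2.7 -1.2 -3.0
7.33 -3.7 3.7 -4.7
7.66 -4.5 6.9 -3.3
7.98 -6.6 7.0 -1.8
8.31 -8.2 6.0 1.4
8.63 -8.3 5.9 2.6
8.96 -7.2 4.1 2.0
9.28 -6.4 1.9 0.8
9.61 -4.9 3.3 -1.6
9.93 -2.2 4.4 -2.9
10.26 -2.8 6.7 -3.2
10.58 -2.7 8.0 -2.4
10.91 -2.9 8.2 1.9
11.23 -5.7 7.4 3.9
11.56 -6.4 4.4 5.2
11.88 -6.4 1.2 5.4
12.2 -7.2 -0.7 3.8
12.53 -6.0 -2.5 0.2
12.85 -4.7 -1.4 -1.5
13.18 -5.2 1.0 -4.9
13.5 -5.7 3.6 -6.5
13.83 -7.2 6.0 -3.8
14.15 -7.3 7.4 -2.0
14.48 -9.5 5.6 0.7
14.8 -9.7 6.2 1.3
15.13 -10.3 4.3 1.6
15.45 -7.9 2.3 1.1
15.78 -6.1 2.0 -1.0
16.1 -4.2 3.9 -2.9
16.43 -3.8 4.9 -3.5
16.75 -4.1 6.2 -1.2
17.08 -6.3 6.1 0.7
17.4 -6.8 3.9 3.1
17.73 -7.5 3.0 3.5
18.05 -7.7 1.0 3.3
18.38 -7.1 -2.0 1.0
18.7 -6.8 -1.7 -0.6
17.375 [0.44535338 0.01044606 0.1244395 ] [0.44544746 0.01077416 0.12352001]
```

View pics/t3.png

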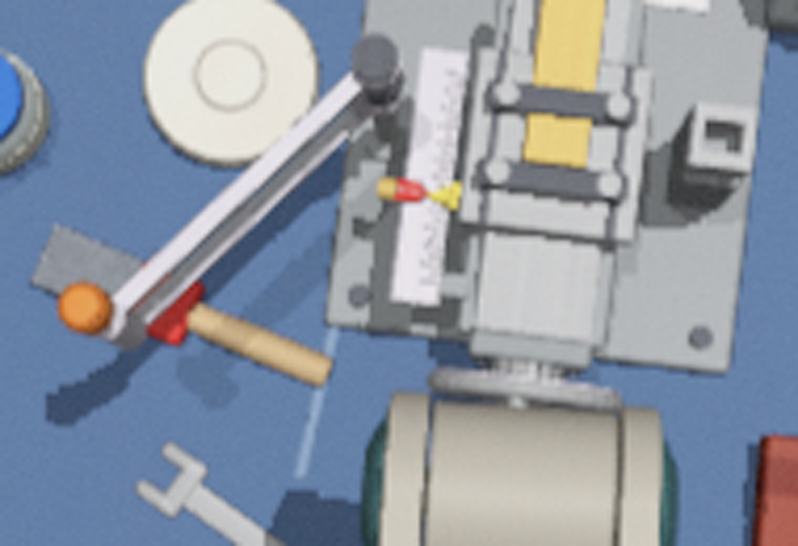

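```bash
python3 - <<'E'
from h import *
env.command_gripper(1.0)
p=env.current_position(); env.move_straight(p+[0,0,.12],speed=.2)
env.movep([.555,.05,.27],Q())
d=env.get_image("wrist"); save(d,"w4.png"); save(d,"w4z.png",(270,220,400,340),6)
print(env.current_time_s(),env.current_wrist_force().round(1))
E
```

```text
19.425 [-0.3  1.1 -0.1]
```

View pics/w4.png

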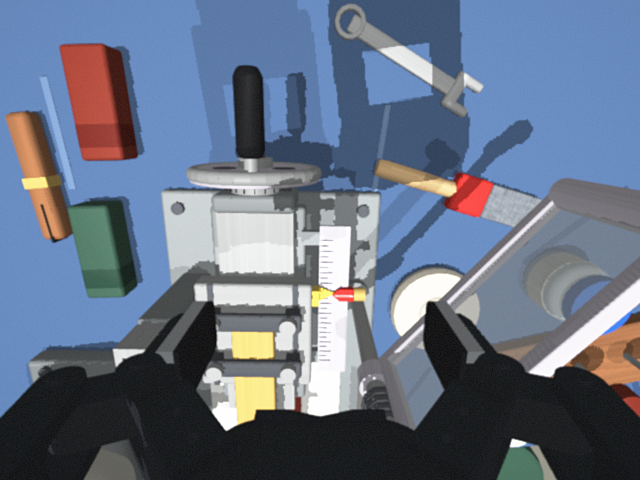

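View pics/w4z.png

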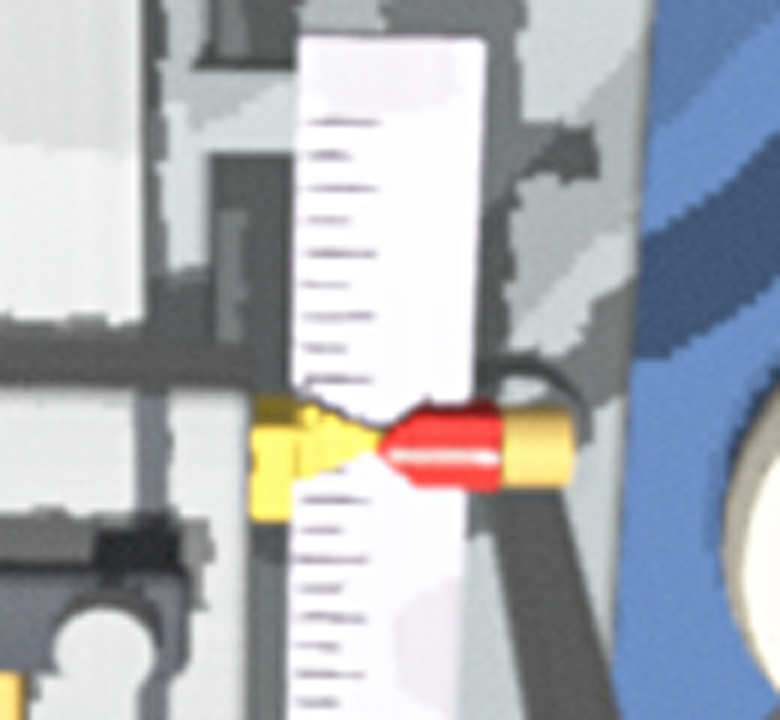

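```bash
python3 - <<'E'
from h import *
env.move_straight([.69,.0,.275],speed=.25)
d=env.get_image("wrist"); c=-d["R"].T@d["t"];print(c); u=proj(d,[.62,.056,.12]);print(u)
u=u.astype(int); save(d,"w5z.png",(u[0]-50,u[1]-45,u[0]+50,u[1]+45),7)
print(env.current_time_s(),env.current_wrist_force().round(1))
E
```

```text
[0.6161743  0.00753138 0.41689176]
[380.38835451 130.83207386]
20.2 [-0.6  0.1  0.2]
```

View pics/w5z.png

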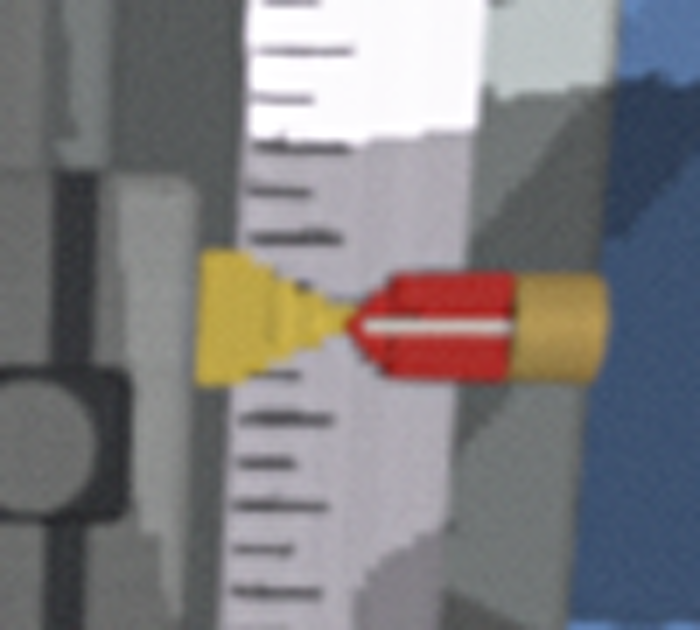

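```bash
python3 - <<'E'
from h import *
d=env.get_image("wrist"); I=d["image"].astype(int)
x0,y0=330,85
for v in range(122,142):
    print(v,' '.join('%3d,%3d,%3d'%tuple(I[v,u]) for u in range(358,412,4)))
E
```

```text
122 170,150, 86 191,165, 70 182,171,147 172,168,177 176,173,183 180,175,184 174,170,178 178,175,183 176,174,182 166,165,173  83, 92, 92  87, 92, 93  87, 89, 92  86, 90, 90
123 171,152, 82 189,165, 70 187,167, 98 165,163,173 177,175,184 174,171,180 172,168,177 165,151,158 167,159,166 146,138,143 102, 89, 87  93, 85, 86  92, 92, 90  91, 92, 90
124 171,149, 80 189,163, 72 189,164, 72 167,161,162 172,167,178 178,173,182 173,172,180 146, 88, 91 161, 98,101 151, 78, 80 146, 59, 57 131, 74, 66 115,101, 74 115,102, 75
125 173,151, 83 191,166, 73 187,163, 67 177,159,109 147,144,151 174,172,181 174,169,177 150, 44, 40 169, 50, 47 171, 47, 44 172, 49, 45 158, 65, 47 143,120, 69 143,120, 71
126 171,149, 82 189,166, 74 188,164, 70 186,162, 74 148,138,117 170,167,178 160,137,144 155, 39, 34 175, 47, 44 173, 47, 44 171, 45, 41 155, 63, 41 156,132, 74 154,129, 71
127 171,150, 80 190,167, 74 190,166, 74 190,167, 73 178,158, 86 146,144,150 138, 89, 92 159, 43, 40 174, 50, 45 171, 46, 41 173, 49, 44 146, 62, 44 160,134, 76 159,133, 77
128 173,153, 80 189,167, 73 189,165, 73 194,169, 74 188,165, 73 151,
[... 1639 characters left out ...]
 145,122, 68
138 176,153, 66 188,163, 64 135,121, 73 105,104,109 176,172,180 177,172,181 168,163,174 157, 51, 50 164, 55, 53 163, 43, 39 165, 42, 39 136, 96, 56 135,114, 64 133,111, 63
139 176,155, 76 182,160, 83 137,132,134 121,121,126 181,176,184 176,170,180 171,170,178 152,106,109 154,107,111 136, 69, 69 130, 53, 52 113, 91, 65 119,107, 78 120,108, 78
140 122,113, 82 149,140,121 170,167,177 165,160,169 178,175,183 175,170,180 174,170,179 169,160,169 170,161,169 124,115,121  95, 82, 83  95, 95, 90 112,114,109 113,114,109
141  86, 88, 87 130,127,135 177,175,184 175,173,179 177,173,180 176,172,180 171,167,176 177,176,183 175,173,180 130,132,137  86, 92, 93  96, 99,100 114,117,120 115,120,121
```

The vertical view shows the yellow pointer centred on row 130.5 and the white line on row 131.4, at 0.79 mm per pixel. The pointer is about 0.7 mm short, so I'll correct it by about 0.55 rad.

```bash
python3 - <<'E'
from h import *
env.move_straight([.55,.0,.275],speed=.3)
env.movep(P(18.7)+[0,0,.10],Q()); env.move_straight(P(18.7),speed=.15)
env.command_gripper(0.0,40); print(env.current_grip_width())
crank(18.7,19.25,speed=.1)
print(env.current_time_s(),env.current_position(),P(19.25))
env.command_gripper(1.0)
p=env.current_position(); env.move_straight(p+[0,0,.13],speed=.25)
env.movep([.55,.0,.275],Q());env.move_straight([.69,.0,.275],speed=.3)
d=env.get_image("wrist"); save(d,"w6z.png",(330,85,430,175),7)
I=d["image"].astype(int)
for v in range(122,142):
    print(v,' '.join('%3d,%3d,%3d'%tuple(I[v,u]) for u in range(362,402,4)))
print(env.current_time_s())
E
```

```text
0.2339677965375157
18.98 0.2 -2.0 -0.9
19.25 1.1 -1.1 -5.6
23.4417 [ 0.4428239  -0.0123741   0.11997815] [ 0.44310604 -0.01227676  0.12059818]
122 161,144, 79 180,174,162 175,171,180 176,172,182 175,170,180 171,168,175 176,174,183 174,172,181 173,170,180  86, 94, 93
123 187,164, 72 186,172,154 173,172,181 177,174,182 177,173,181 171,168,175 170,166,173 169,162,170 154,147,155  94, 87, 88
124 189,165, 71 188,166,108 164,160,172 177,173,182 176,171,180 172,170,178 143,107,112 155,101,105 153, 90, 91 135, 62, 60
125 190,164, 71 188,163, 73 133,126,121 165,163,172 174,172,181 170,166,175 134, 55, 56 163, 46, 45 165, 45, 42 165, 45, 42
126 189,166, 72 189,166, 73 166,146, 75 164,160,171 174,170,179 158,148,156 141, 40, 37 169, 42, 39 172, 47, 41 174, 50, 44
127 189,165, 72 186,163, 70 190,165, 67 175,168,165 176,174,184 135,108,115 152, 40, 36 172, 49, 43 173, 47, 42 173, 49, 44
128 187,164, 70 187,163, 71 197,172, 73 187,169,115 177,174,182 136, 68, 68 155, 39, 36 174, 47, 42 171, 45, 42 169, 44, 42
129 189,163, 71 188,165, 73 194,170, 73 190,166, 74 180,172,157 156, 47, 46 151, 37, 34 1
[... 830 characters left out ...]
 175,171,183 132, 98,102 158, 43, 40 173, 48, 45 168, 44, 39 169, 43, 41
137 188,165, 71 189,166, 70 170,152, 84 177,173,184 174,170,179 156,150,157 156, 40, 35 170, 47, 41 168, 42, 39 170, 43, 41
138 190,167, 72 193,170, 78 109, 97, 76 178,175,184 177,173,181 166,165,175 149, 40, 37 163, 44, 40 166, 46, 43 166, 42, 38
139 189,163, 67 185,165,108 107,107,112 176,173,182 175,171,179 168,167,175 148, 92, 95 152, 88, 91 152, 85, 88 138, 53, 49
140 181,157, 75 184,174,165 159,154,165 176,173,182 175,170,178 170,166,174 166,155,163 167,158,164 156,145,151 101, 81, 82
141 137,126,103 178,175,184 177,175,184 177,174,182 175,172,181 172,168,176 178,175,184 173,171,180 160,157,167  86, 91, 92
26.0167
```

View pics/w6z.png

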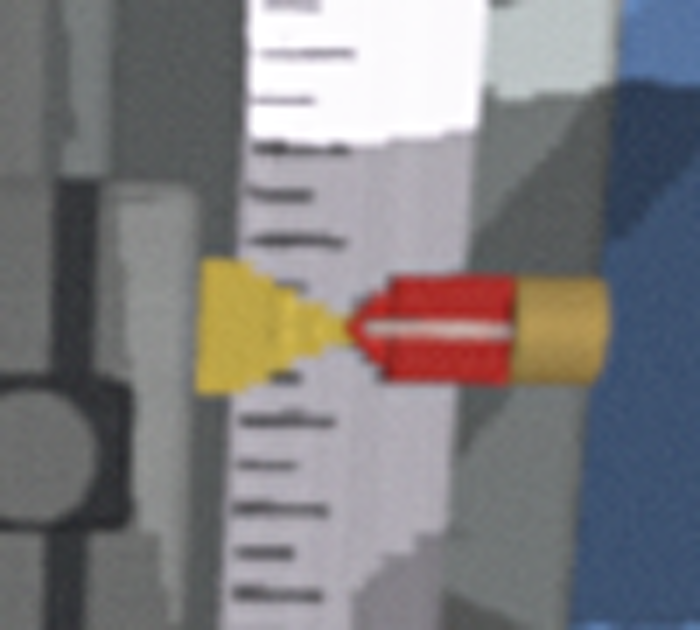

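Pointer row is now 131.6 against line row 131.5, so they are level. Next is the guard.

```bash
cat >> h.py <<'E'
H=np.array([.6690,.0784,0])
def G(t,z=.307,r=.19,h=None): 
    g=(H if h is None else h)+r*(-np.cos(t)*ey-np.sin(t)*ex); g[2]=z; return g
QG=Q(TH)
E
python3 - <<'E'
from h import *
for t in np.linspace(2.28,0,6): print(t,G(t).round(4),env.solve_ik(G(t),QG))
g=G(2.28)
env.move_straight([.62,.0,.40],speed=.3)
env.movep(g+[0,0,.1],QG)
env.move_straight(g,speed=.15)
print(env.current_time_s(),env.current_position(),env.current_wrist_force().round(1))
save(env.get_image("wrist"),"w7.png");save(env.get_image("top"),"t7.png",(170,150,400,300),3.4)
E
```

```text
2.28 [0.5381 0.2161 0.307 ] [ 3.18182768e-01  2.06543907e-01  1.08321461e+00 -4.44089210e-16
  1.85183414e+00  4.19411865e-01]
1.8239999999999998 [0.4908 0.1443 0.307 ] [ 2.13833702e-01  9.98645489e-03  1.29454581e+00 -4.44089210e-16
  1.83706039e+00  3.15062798e-01]
1.3679999999999999 [0.48   0.0591 0.307 ] [ 4.62106575e-02 -6.94594935e-02  1.37234711e+00 -4.44089210e-16
  1.83870503e+00  1.47439754e-01]
0.9119999999999999 [ 0.5078 -0.0221  0.307 ] [-1.16226162e-01  5.07055047e-04  1.30405985e+00 -4.44089210e-16
  1.83702575e+00 -1.49970652e-02]
0.45599999999999996 [ 0.5685 -0.0829  0.307 ] [-2.08994212e-01  1.91001884e-01  1.10089574e+00 -4.44089210e-16
  1.84969503e+00 -1.07765116e-01]
0.0 [ 0.6498 -0.1106  0.307 ] [-2.24642180e-01  4.53463553e-01  7.80525269e-01 -4.44089210e-16
  1.90760383e+00 -1.23413083e-01]
29.1583 [0.53836283 0.21603721 0.30836295] [0.2 0.4 0.1]
```

View pics/w7.png

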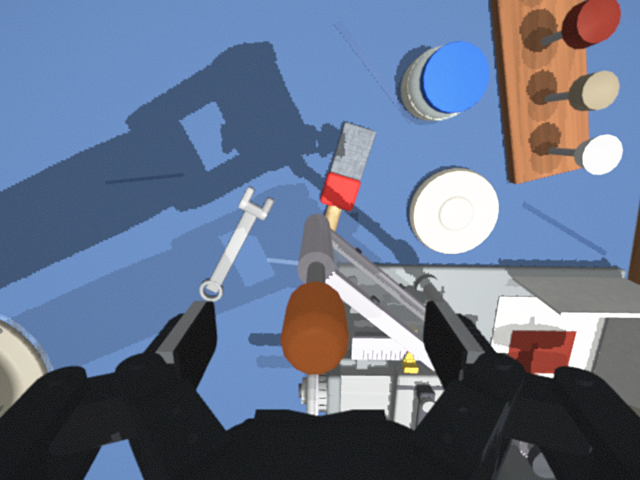

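The knob, at (315,328), is well between the pads. Gripping it and swinging.

```bash
python3 - <<'E'
from h import *
env.command_gripper(0.0,60); print(env.current_grip_width(),env.current_wrist_force().round(1))
t0=2.28
for t in np.linspace(t0,.3,15)[1:]:
    env.move_straight(G(t),speed=.15); F=env.current_wrist_force()
    e_r=-np.cos(t)*ey-np.sin(t)*ex; e_t=np.sin(t)*ey-np.cos(t)*ex
    print(round(t,2),"rad %.1f tan %.1f z %.1f"%(F@e_r,F@e_t,F[2]))
    if np.linalg.norm(F)>45: print("STOP");break
print(env.current_time_s(),env.current_grip_width())
save(env.get_image("top"),"t8.png",(210,150,420,300),3.7)
E
```

```text
0.27723301728380295 [-0.3  1.1  0.6]
2.14 rad 1.0 tan -0.4 z -1.2
2.0 rad 4.2 tan -0.4 z -0.9
1.86 rad 4.4 tan 0.3 z -2.0
1.71 rad 6.4 tan 1.8 z -1.1
1.57 rad 7.5 tan 0.6 z -0.2
1.43 rad 8.3 tan 1.5 z -0.8
1.29 rad 9.1 tan 2.8 z -0.9
1.15 rad 8.8 tan 1.1 z -0.8
1.01 rad 7.4 tan 2.4 z -0.8
0.87 rad 7.0 tan 2.4 z -0.9
0.72 rad 6.8 tan 1.8 z -2.2
0.58 rad 7.1 tan 3.7 z -1.2
0.44 rad 8.0 tan 2.5 z -3.1
0.3 rad 8.1 tan 3.8 z -3.2
34.4 0.2803485761389739
```

View pics/t8.png

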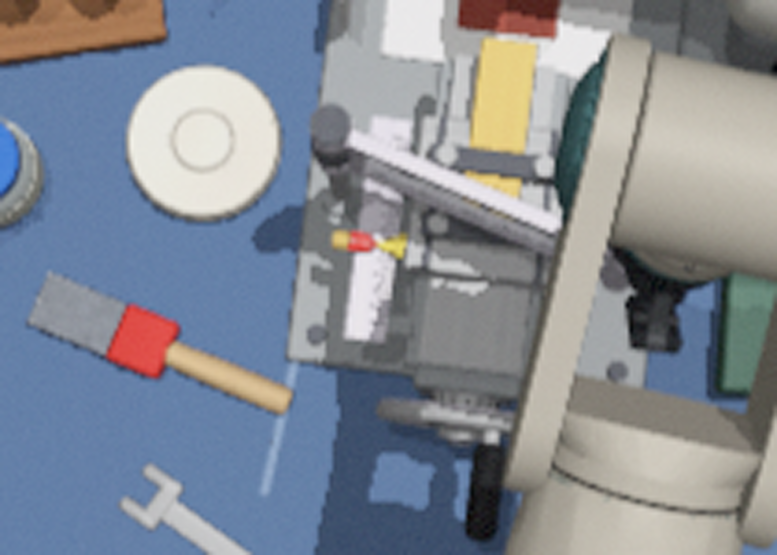

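```bash
python3 - <<'E'
from h import *
ts=[.2,.1,.05,.02,0,-.01,-.02,-.03,-.04,-.05,-.06]
for t in ts:
    env.move_straight(G(t,r=.1905),speed=.1); F=env.current_wrist_force()
    p=env.current_position()-H; ta=np.arctan2(-(p@ex),-(p@ey))
    e_r=-np.cos(t)*ey-np.sin(t)*ex; e_t=np.sin(t)*ey-np.cos(t)*ex
    print(round(t,3),round(ta,4),"rad %.1f tan %.1f z %.1f"%(F@e_r,F@e_t,F[2]))
    if F@e_t>13: break
print(env.current_time_s(),env.current_position())
d=env.get_image("wrist");save(d,"w9.png");save(env.get_image("scene"),"s9.png",(200,180,400,360),3.3)
E
```

```text
0.2 0.2023 rad 5.7 tan 2.0 z -2.8
0.1 0.1022 rad 5.7 tan 3.6 z -2.2
0.05 0.0523 rad 5.9 tan 3.2 z -1.8
0.02 0.0227 rad 5.8 tan 4.0 z -1.5
0 0.0076 rad 4.6 tan 9.2 z -0.8
-0.01 0.001 rad 4.8 tan 13.1 z -0.4
36.1333 [ 0.64955156 -0.11112     0.30700115]
```

View pics/w9.png

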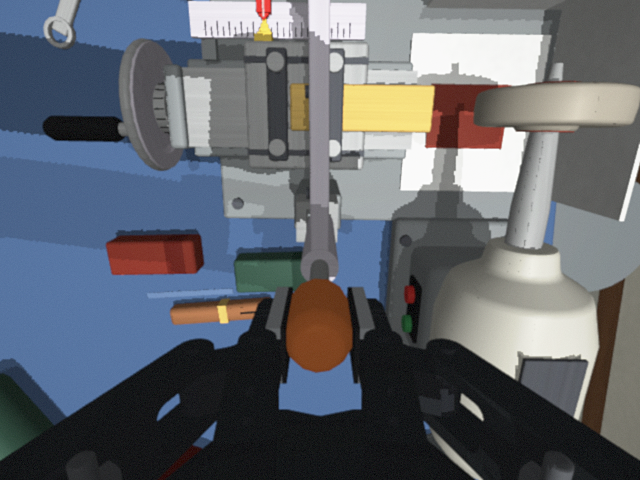

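View pics/s9.png

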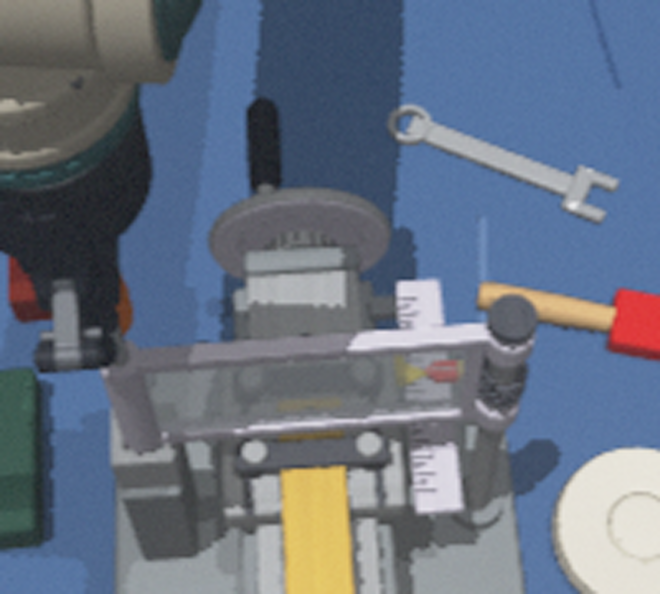

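The guard is shut: the tangential force climbs from 4 to 13 N at the stop. Now pushing the bolt down.

```bash
python3 - <<'E'
from h import *
p=env.current_position()
g=G(-.008,r=.1905); 
for dz in [.005,.010,.015,.020,.023,.025,.027,.029,.031]:
    g[2]=.307-dz; env.move_straight(g,speed=.06); F=env.current_wrist_force()
    print(dz,env.current_position().round(4),F.round(1))
    if F[2]>25 : break
print(env.current_time_s(),env.current_grip_width())
save(env.get_image("wrist"),"w10.png");save(env.get_image("scene"),"s10.png",(200,180,400,360),3.3)
E
```

```text
0.005 [ 0.6492 -0.1111  0.3022] [-12.9  -3.6   0.2]
0.01 [ 0.6492 -0.1111  0.2972] [-13.7  -3.2   0.2]
0.015 [ 0.6492 -0.1111  0.2921] [-12.4  -3.6  -0.4]
0.02 [ 0.6492 -0.1111  0.2871] [-12.2  -3.2   0.3]
0.023 [ 0.6492 -0.1111  0.2843] [-13.8  -3.3   0.4]
0.025 [ 0.6492 -0.1111  0.2826] [-14.   -3.1   1.6]
0.027 [ 0.6494 -0.1111  0.2823] [-13.8  -3.3   7.4]
0.029 [ 0.6496 -0.1112  0.2822] [-15.4  -3.   12.9]
0.031 [ 0.6498 -0.1112  0.2822] [-15.8  -3.6  18.1]
38.4833 0.27718411462198655
```

View pics/w10.png

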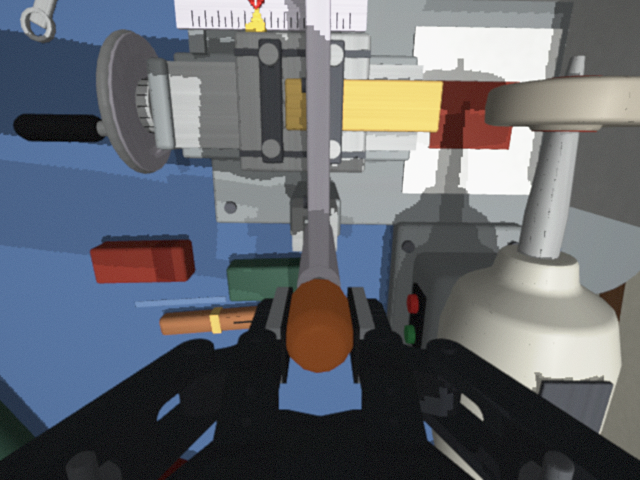

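```bash
python3 - <<'E'
from h import *
g=G(.005,z=.2815,r=.1905); env.move_straight(g,speed=.05); print(env.current_wrist_force().round(1))
env.command_gripper(1.0); print(env.current_wrist_force().round(1))
p=env.current_position(); env.move_straight([p[0],p[1],.40],speed=.2)
env.movep([.50,-.12,.42],QG)
env.hold(.3)
T=env.get_image("top");S=env.get_image("scene");d=env.get_image("wrist")
save(T,"t11.png",(210,130,420,300),3.5);save(S,"s11.png",(200,180,400,360),3.3);save(d,"w11.png")
print(env.current_time_s(),env.current_wrist_force().round(1))
for z in(.301,.326):
  print(z,[proj(c,G(0.02,z=z)).round(1) for c in (T,S)])
print(blob(S,(5,150,80),(20,255,255),(200,200,300,330))[:3],blob(T,(5,150,80),(20,255,255),(330,150,410,260))[:3])
E
```

```text
[-9.5 -4.4  2.6]
[ 0.  -0.2 -0.5]
41.3167 [ 0.3  0.4 -0.1]
0.301 [array([389.7, 192.7]), array([232.1, 278. ])]
0.326 [array([391.3, 190.7]), array([229.9, 270.6])]
[([224, 264, 17, 22, 269], [232.11, 274.13])] [([383, 189, 12, 12, 112], [388.71, 194.32])]
```

View pics/t11.png

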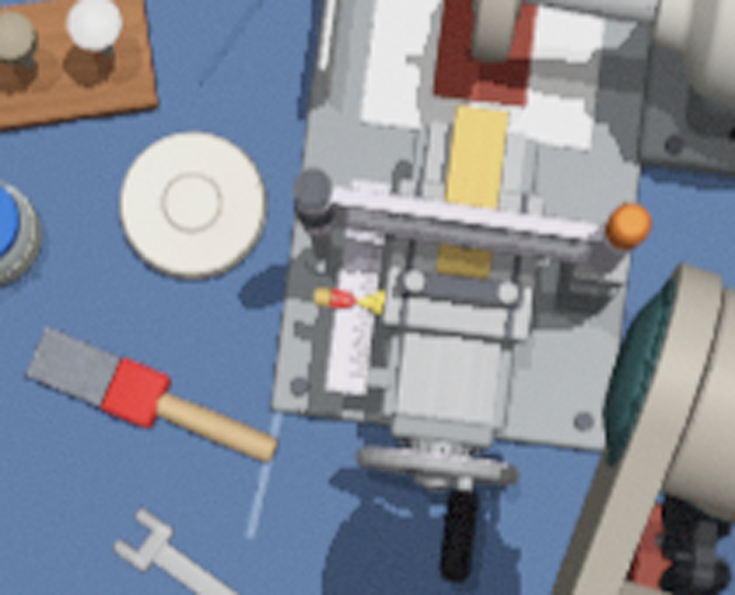

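View pics/s11.png

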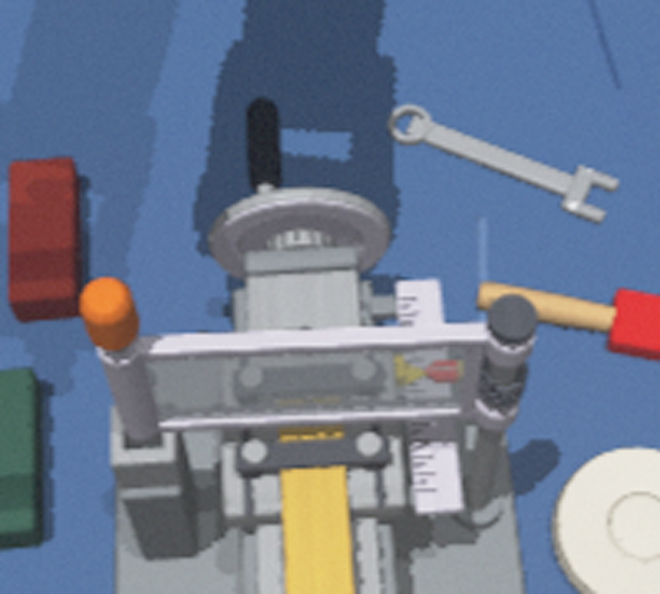

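View pics/w11.png

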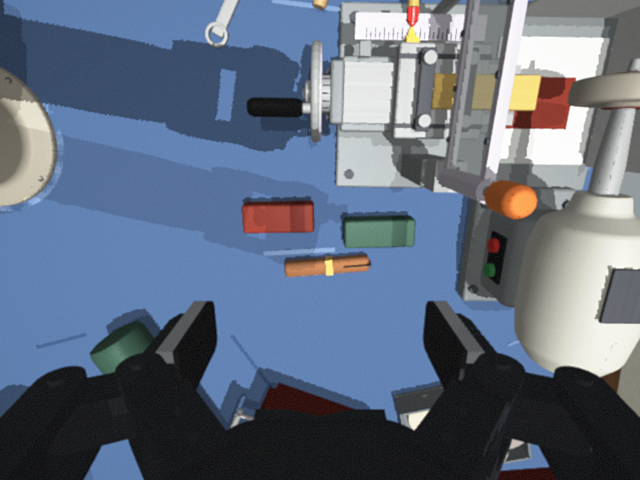

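```bash
python3 - <<'E'
from h import *
env.hold(.8)
T=env.get_image("top");S=env.get_image("scene")
print(blob(S,(5,150,80),(20,255,255),(200,200,300,330))[:1],blob(T,(5,150,80),(20,255,255),(330,150,410,260))[:1],env.current_time_s())
env.hand_in()
E
```

```text
[([224, 264, 17, 22, 270], [232.07, 274.16])] [([383, 189, 12, 12, 112], [388.71, 194.32])] 42.2167
the job is handed in; nothing more can be done
```

I finished the job in the order asked and handed it in at about 42 s; the hand-in gave no verdict.

- **Slide:** I cranked the handwheel about 2.4 turns clockwise. A view from straight above the pointer showed it about 0.7 mm short, so I gripped the handle again and turned it a further 0.55 rad. In the last close-up the pointer and the rider's white line were level to about 0.1–0.2 mm. The top view after the guard was shut still shows them level.
- **Guard and bolt:** I swung the guard shut by its knob until the force rose at its stop, from 4 to 13 N. The bolt then went down 24.8 mm to a firm end stop.
- **After letting go:** With the gripper clear of everything, the guard stayed shut. The knob had not moved between pictures about 0.9 s apart, and it sits where the bolt would put it when down.
- **Bystanders:** I touched nothing on the bench, and nothing looked moved in the last pictures.

Three readings disagreed:
- **Machine yaw:** Different features gave values from -4.3 to -6.6 degrees. I used -5.8.
- **Keeper:** Its measured place was about 3–4 mm off what the hinge implies, but the bolt went in freely.
- **Bolt stiffness:** The wrist force showed almost none of the expected 4 N while the bolt was moving, only the rise at the end stop.

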